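# Push a rack of test plates under a held-open drop gate

### The job

Load the rack of steel test plates into the marking station: press the red bar down with one fingertip and hold it there so that the yellow gate stays raised, and at the same time push the rack by its orange fin with the other fingertip, along the chute and under the gate, until it is fully home against the end stop; neither rack nor plates may touch the gate. Only then let the bar up, so that the gate drops shut behind the plates, and move clear. Only push: lift nothing, keep the plates standing in their slots, and leave everything else on the table where it is.

Things in the scene. Friction and masses are not known exactly. Their poses are not given: they have to be found in the camera images.
- chute: Fixed straight chute, green walls, aluminium floor. Origin: on the table, on its centre line. The rack travels along its +y; x is across (red bar on the -x side); z up. Floor top at z 4 mm, y -190 to 200; inner width 60 (x -30..30), walls 6 thick, tops at z 26. Two hinge posts 75 tall at x -45..-30, y -190..-178 and 88..100.
- end_stop (a point): Middle of the end stop's face, chute x 0, y 187, z 30. Behind it a grey marking column, chute y 200..290, x -60..60, 130 tall; its black head and stylus reach back to y 178 above z 60.
- hinge (a point): Point on the gate's hinge shaft (8 mm thick), at the blade: chute x -38, y 80, z 68. The shaft runs parallel to the chute's y, from chute y -178 to 88.
- gate (a joint): Gate angle, rad: 0 shut (at the start), 1.0 fully raised (hard stop). Bar and blade are one rigid piece on the hinge shaft: pressing the bar down raises the blade. The plates pass freely under it above 0.6 rad; hold about 0.75. A spring shuts it when let go: the bar pushes back with about 2 to 5 N at 30 mm from the shaft.
- bar_mid (a point): On the top face of the red bar, midway along it, 28 mm out from the shaft. The bar: 235 long, 49 wide, 5 thick, outside the chute's -x wall, at chute y -175..60 and 3 to 52 mm out from the shaft; press anywhere along it. Shut, it slopes up outward at 0.25 rad; the gate angle turns its outer edge down. 28 mm out, its top is at about z 78 shut, z 55 at 0.75 rad, z 46 at 1.0.
- blade_bottom (a point): Middle of the lower edge of the yellow gate. The gate is 10 mm thick along the travel, at chute y 75..85: an arm from the shaft across the chute at z 64..74, with a plate 28 wide hanging to z 26 over chute x -8..20, which blocks the plates. Raised, it reaches up to about z 120; it does not swing along the chute.
- rack: Blue sled rack in the chute, 56 wide (x), 148 long (y), axes as the chute's. Origin: underside, below the middle slot. Slotted block y -36..36, 22 tall; low tail, 8 thick, back to y -112 with an orange upright fin at its end. About 0.7 kg with plates. Starts with its nose 20 to 60 mm before the gate; fully home its origin is at chute y 151, and the gate drops between block and fin.
- fin_top (a point): Middle of the top edge of the orange fin's rear (-y) face, the face to push on: rack y -112, 70 above the rack's underside. The fin is 48 wide (x), 6 thick.
- plate0: Loose steel plate 45 x 6 x 36 mm standing in the rack's slot at rack y -22, its top 44 mm above the rack's underside (48 mm above the table). Origin: centre of its lower edge.
- plate1: Loose steel plate 45 x 6 x 36 mm standing in the rack's slot at rack y 0, its top 44 mm above the rack's underside (48 mm above the table). Origin: centre of its lower edge.
- plate2: Loose steel plate 45 x 6 x 36 mm standing in the rack's slot at rack y 22, its top 44 mm above the rack's underside (48 mm above the table). Origin: centre of its lower edge.
- coupon_a: Leave alone: dark steel plate 100 x 80 x 10 lying beside the chute on its +x side. Origin: centre of underside.
- coupon_b: Leave alone: bright steel plate 90 x 90 x 12 lying flat. Origin: centre of underside.
- wrench: Leave alone: wrench lying beside the chute on its +x side.
- jar: Leave alone: grey jar, yellow cap, diameter 50, 60 tall, on the -x side near the marking column. Origin: centre of underside.
- hammer: Leave alone: hammer lying at the robot's left.
- grinder: Leave alone: grey angle grinder lying at the left, about 220 long, 65 tall.
- meter: Leave alone: white hand-held meter lying at the right, 190 long, 26 tall.
There are look-alikes about, which are no part of the job. Several things have the shape of the rack; the one meant has the colours described above.

How it is judged (in metres and radians):
On the way, in this order (a step that is already met when the one before it is completed fails the run):
1. a finger on the red bar raises the gate while the rack still waits in front of it (value of joint gate above 0.5 rad and contact force between the fingers and gate above 0.3 N and y of rack in the frame of chute below 0.035 m), for 0.2 s.
2. the rack passes under the gate, which a finger on the bar holds raised (value of joint gate above 0.5 rad and contact force between the fingers and gate above 0.3 N and y of rack in the frame of chute between 0.075 and 0.14 m), for 0.05 s.
3. the rack is home against the end stop (within 6 mm) with the gate still held raised (value of joint gate above 0.5 rad and contact force between the fingers and gate above 0.3 N and y of rack in the frame of chute above 0.145 m), for 0.1 s.
At the end, for the whole second after the job is handed in: The rack lies flat in the chute within 6 mm of the end stop and at rest, the three plates stand in their own slots, and the gate has dropped shut (under 0.08 rad) behind them (y of rack in the frame of chute above 0.145 m and z of rack in the frame of chute below 0.008 m and angle between rack's own z axis and vertical below 0.08 rad and linear speed of rack below 0.01 m/s and value of joint gate below 0.08 rad and angle between each of plate0, plate1, plate2's own z axis and vertical below 0.25 rad and z of each of plate0, plate1, plate2 in the frame of rack below 0.012 m and y of plate0 in the frame of rack between -0.028 and -0.016 m and y of plate1 in the frame of rack between -0.006 and 0.006 m and y of plate2 in the frame of rack between 0.016 and 0.028 m); the robot touches nothing.
It fails at once if the rack or a plate touches the gate (over 1 N) (contact force between any of rack, plate0, plate1, plate2 and gate above 1 N).
It fails at once if the rack is lifted (over 12 mm off the chute floor) or tipped (z of rack in the frame of chute above 0.016 m or angle between rack's own z axis and vertical above 0.2 rad).
It fails at once if a plate is lifted out of its slot (over 10 mm) (z of any of plate0, plate1, plate2 in the frame of rack above 0.018 m).
It fails at once if another thing on the table is moved more than 20 mm (distance of any of coupon_a, coupon_b, wrench, jar, hammer, grinder, meter from where it was at the start of the episode above 0.02 m).
It also fails if it takes over 43 s, if anything falls off the work surface, if the arm or the gripper's body presses on something with over 40 N, if the wrist force passes 120 N, or if a joint passes its speed limit or range.

### The arm

A 7-joint arm with a two-finger parallel gripper is mounted at the origin on the work surface. World frame = base frame: x ahead of the robot, y to its left, z up, the work surface at z = 0. Lengths are in m, angles in degrees, forces in N, time in s.
With the tool pointing down it reaches from about 0.4 to 0.875 m from the base axis. Payload 19.3 kg.
Tool frame: the origin (TCP) lies midway between the tips of the shut fingers; the grasp point (between the pads) lies 19 mm behind it; z points along the fingers, y is the direction in which the jaws open and shut (so a half turn about z gives the same grasp; the last joint's range is limited). The gripper opens to 85 mm and grips with 20 to 120 N. Pads are 22 mm wide; open, the fingers measure 114 mm over their backs; the gripper's body (76 mm by 85 mm) begins 54 mm behind the grasp point. The pads swing forward as they close: fully open they stand 13 mm farther back than shut.
Start: joints at [64.389, 29.874, -2.08, 91.645, 1.215, 58.505, -6.463], TCP at [0.23, -0.581, 0.198] pointing down, gripper open.
Joint ranges: [-166.77, 166.77], [-17.47, 122.26], [-85.68, 81.53], [9.62, 139.38], [-72.42, 252.41], [9.2, 110.78], [-144.41, 144.41]. Speed limits (degrees/s): [108.29, 108.29, 136.94, 136.94, 172.46, 172.46, 172.46].

### API

Orientations are given as [roll, pitch, yaw] about the fixed x, y, z axes, in that order (R = Rz(yaw) Ry(pitch) Rx(roll)).
In Python, from cell import arm gives the robot as it stands.
- The arm moves only by the shell command python3 -m jog 'ROWS' [FORCE]. ROWS is JSON, one flat list of numbers, 5 for each row, row after row: the shift along the world's x, y, z in cm, then the turn about the world's z in rad, then the opening in per cent of the stroke, from 0 (shut) to 100 (fully open). In form: [tx, ty, tz, spin, gripper, tx, ty, tz, spin, gripper, ...]. A call has 1 to 10 rows; each row is the pose to reach, as a shift and turn from the pose commanded when the call began; what a row does not reach only later rows make up. A row lasts 1/12 s, in which the tool goes at most 41.7 mm and 7.16 degrees, less where a joint would pass 70% of its speed; a pose out of reach is approached as far as the arm can. A call with a gripper value outside its range is refused whole. The fingers move at their own pace and stop on an object; FORCE is the grip in N (left out, the last holds). Time passes only in rows, so rows that repeat a pose let the fingers close. It gives the time, the measured TCP pose, the force and the opening at its end, in the units of the state.
- arm.read_state(): the state, without advancing time (a new reading comes with each control period).
- arm.read_camera(name): name is "scene" or "top"; returns the picture (420x560x3 uint8, blue, green, red); there is no depth.
- arm.calibration(name): a dict with "fx", "fy", "cx", "cy" (pixels), "rvec" (rotation vector, rad) and "tvec" (3), from world to camera coordinates, as OpenCV has them. Camera axes: x right, y down, z forward; pixel columns grow to the right and rows downward; lengths in m; the calibration is good to about 2 mm. A picture is of the moment at which its call begins. calibration takes no time and is no camera call.
- arm.hand_in(): hands the job in, once; it reports no verdict.
The state is a dict: "clock": time; "joint_positions": joint angles; "joint_velocities": joint speeds; "joint_efforts": joint torques, N m; "ee_pos": TCP position; "eef_rot": TCP orientation; "force": force on the tool from outside, world axes, zero at the start; "torque": the same for the moment, N m; "width": finger opening in m.
Only numpy, scipy, OpenCV 4.12 (cv2) and the standard library are available. Lean on these libraries where they do the work, as an engineer would, in place of code of your own. Each camera call takes 0.05 s, during which the arm holds its last target.

## Working session

There is one attempt and no reset: what is moved stays moved. The work goes in short steps, Python scripts to look and compute and a shell command to move; the robot and the scene stay as the last step left them, time stands still between calls to the robot, and variables do not carry over. Pictures are saved under pics/ and viewed, and the job is handed in when it is done.

```bash
ls; mkdir -p pics
python3 - <<'E'
from cell import arm
import cv2
print(arm.read_state())
for n in("scene","top"):
    im=arm.read_camera(n); cv2.imwrite(f"pics/{n}0.png",im); print(n,arm.calibration(n))
E
```

```text
pics
{'clock': 0.0, 'joint_positions': array([64.39214144, 29.90986207, -2.08176148, 91.67460796,  1.21604421,
       58.50440931, -6.46012754]), 'joint_velocities': array([-0.05807952, -0.06254435,  0.00573573, -0.11238203,  0.10890333,
        0.00318356, -0.03236129]), 'joint_efforts': array([-1.63172463e-03, -9.27126145e+01,  1.97983079e+00, -3.69941461e+01,
        1.78298238e-02,  8.38020234e-03, -1.91247926e-05]), 'ee_pos': array([ 0.22974903, -0.5808242 ,  0.19711285]), 'eef_rot': array([-1.79933472e+02,  5.78507087e-03,  2.15890054e+01]), 'force': array([-1.03583944,  0.76347081, -0.39801347]), 'torque': array([0.02067298, 0.0162021 , 0.00028738]), 'width': 0.08536086730161004}
scene {'fx': 434.461046768869, 'fy': 434.461046768869, 'cx': 282.3207514359293, 'cy': 202.98926452903197, 'rvec': array([ 1.43489231,  2.20654332, -0.83456353]), 'tvec': array([ 0.17975548, -0.31026203,  1.77936279])}
top {'fx': 449.6530696701316, 'fy': 449.6530696701316, 'cx': 279.17794194141266, 'cy': 206.94451043886212, 'rvec': array([ 2.1979364 , -2.13769546,  0.18373718]), 'tvec': array([-0.01350441,  0.51564843,  1.1581788 ])}
```

View pics/scene0.png

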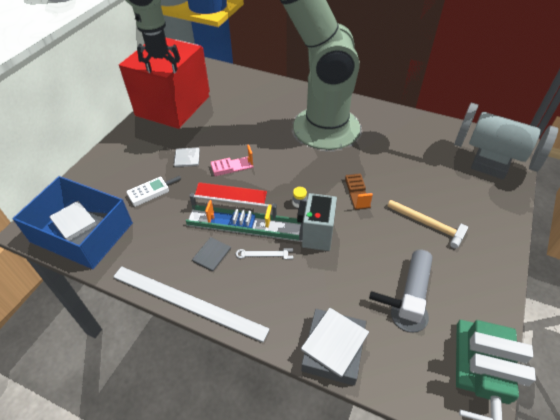

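View pics/top0.png

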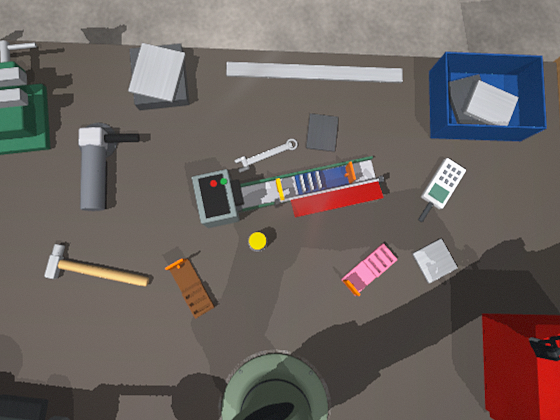

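Candidates in the top view:
- **Rack:** blue block with orange fin at (325,178), brown rack with orange end at (192,285), pink rack with orange end at (370,268).
- **Red things:** red bar at (338,199), red box at (520,365).
- **Yellow things:** gate at (280,188), jar cap at (257,240).

By the description I choose the blue rack in the green-walled chute. I'll check that in a close crop.

Run:
```python
import cv2,numpy as np
t=cv2.imread("pics/top0.png"); s=cv2.imread("pics/scene0.png")
a=cv2.resize(t[140:235,185:395],None,fx=3.8,fy=3.8,interpolation=cv2.INTER_CUBIC)
cv2.imwrite("pics/topcrop.png",a)
b=cv2.resize(s[170:260,175:345],None,fx=4.6,fy=4.6,interpolation=cv2.INTER_CUBIC)
cv2.imwrite("pics/scenecrop.png",b)
```

```text
(no output)
```

View pics/topcrop.png

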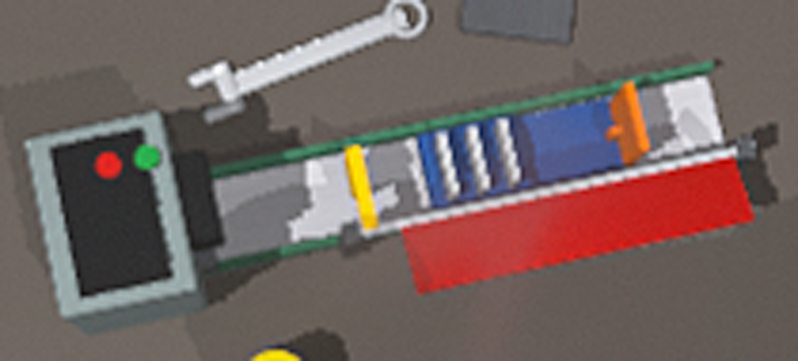

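View pics/scenecrop.png

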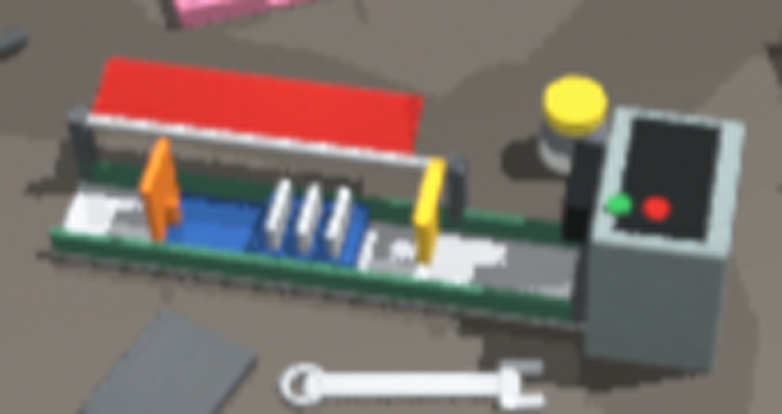

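```bash
cat > h.py <<'E'
import cv2,numpy as np
from cell import arm
def cast(n,px,z):
    c=arm.calibration(n);R=cv2.Rodrigues(c["rvec"])[0];t=c["tvec"]
    K=np.array([[c["fx"],0,c["cx"]],[0,c["fy"],c["cy"]],[0,0,1]])
    d=R.T@np.linalg.inv(K)@np.array([px[0],px[1],1.]);o=-R.T@t
    return o+d*(z-o[2])/d[2]
def proj(n,P):
    c=arm.calibration(n);K=np.array([[c["fx"],0,c["cx"]],[0,c["fy"],c["cy"]],[0,0,1]])
    return cv2.projectPoints(np.float64(P).reshape(-1,1,3),c["rvec"],c["tvec"],K,None)[0][:,0]
def mask(im,lo,hi,roi):
    h=cv2.cvtColor(im,cv2.COLOR_BGR2HSV);m=cv2.inRange(h,np.array(lo),np.array(hi))
    k=np.zeros_like(m);x0,y0,x1,y1=roi;k[y0:y1,x0:x1]=m[y0:y1,x0:x1];return k
E
python3 - <<'E'
from h import *
for n,roi,roir in(("top",(265,140,390,235),(280,170,395,225)),("scene",(185,175,300,245),(185,175,275,215))):
    im=cv2.imread(f"pics/{n}0.png")
    for name,lo,hi,r in(("red",(0,150,110),(5,255,255),roir),("orange",(7,150,110),(18,255,255),roi),("yellow",(22,150,110),(34,255,255),roi)):
        m=mask(im,lo,hi,r); cs,_=cv2.findContours(m,0,cv2.CHAIN_APPROX_NONE)
        c=max(cs,key=cv2.contourArea)
        print(n,name,cv2.contourArea(c),cv2.approxPolyDP(c,2.0,True)[:,0].tolist(),cv2.boxPoints(cv2.minAreaRect(c)).round(1).tolist())
E
```

```text
top red 1471.5 [[382, 193], [378, 182], [291, 201], [294, 214], [298, 216], [381, 198]] [[290.70001220703125, 199.8000030517578], [379.20001220703125, 180.39999389648438], [383.0, 197.60000610351562], [294.5, 217.0]]
top orange 117.0 [[351, 162], [347, 164], [345, 174], [350, 183], [355, 179]] [[341.8999938964844, 163.8000030517578], [351.1000061035156, 161.5], [356.1000061035156, 181.5], [346.8999938964844, 183.8000030517578]]
top yellow 63.0 [[278, 178], [277, 188], [283, 199]] [[275.0, 178.60000610351562], [279.1000061035156, 177.8000030517578], [283.6000061035156, 198.89999389648438], [279.5, 199.6999969482422]]
scene red 771.0 [[195, 193], [264, 202], [266, 191], [198, 183]] [[194.89999389648438, 193.89999389648438], [196.5, 181.60000610351562], [266.29998779296875, 190.60000610351562], [264.70001220703125, 202.89999389648438]]
scene orange 93.5 [[210, 200], [205, 210], [208, 221], [213, 213]] [[203.3000030517578, 201.3000030517578], [211.0, 199.8000030517578], [215.0, 219.8000030517578], [207.3000030517578, 221.3000030517578]]
scene yellow 57.5 [[270, 205], [265, 215], [267, 226]] [[263.3999938964844, 225.39999389648438], [266.6000061035156, 204.5], [271.29998779296875, 205.1999969482422], [268.1000061035156, 226.1999969482422]]
```

```bash
cat > fit.py <<'E'
from h import *
from scipy.optimize import least_squares
C=[("top",(382.9,197.1),(-87.6,-175,84)),("top",(295,216.8),(-87.6,60,84)),
("top",(191.8,177.6),(60,290,130)),("top",(227.1,169.7),(60,200,130)),("top",(237.1,218.9),(-60,200,130)),("top",(201.8,223.4),(-60,290,130)),
("scene",(198.9,182.6),(-87.6,-175,84)),("scene",(266.7,191.1),(-87.6,60,84)),
# scene column top
("scene",(175+622/4.6,170+105/4.6),(-60,200,130)),("scene",(175+745/4.6,170+122/4.6),(-60,290,130)),("scene",(175+590/4.6,170+240/4.6),(60,200,130)),("scene",(175+728/4.6,170+256/4.6),(60,290,130))]
def W(p,c):
    c=np.array(c)/1e3;s,k=np.sin(p[2]),np.cos(p[2])
    return np.array([p[0]+k*c[0]-s*c[1],p[1]+s*c[0]+k*c[1],c[2]])
if __name__=="__main__":
    G=[cast(n,px,c[2]/1e3) for n,px,c in C]
    r=least_squares(lambda p:np.concatenate([(W(p,c)-g)[:2] for (n,px,c),g in zip(C,G)]),[.55,-.1,.2],loss="soft_l1",f_scale=.003)
    p=r.x;print(p,np.degrees(p[2]))
    for (n,px,c),g in zip(C,G): 
        e=(g-W(p,c))*1e3;print(n,c,e[:2].round(1))
    k,s=np.cos(p[2]),np.sin(p[2])
    def inv(g): d=g[:2]-p[:2];return (np.array([k*d[0]+s*d[1],-s*d[0]+k*d[1]])*1e3).round(1)
    # fin top, rear edge corners top crop
    for q in((350.5,161.7),(355.8,180.5)): print("fin",inv(cast("top",q,.074)))
    print("fin scene",inv(cast("scene",(175+143/4.6,170+190/4.6),.074)),inv(cast("scene",(175+163/4.6,170+142/4.6),.074)))
    # yellow arm
    for q in((185+346/3.8,140+147/3.8),(185+361/3.8,140+146/3.8),(185+378/3.8,140+225/3.8)): print("yel",inv(cast("top",q,.074)))
    # plates tops (left/right)
    for q in((448,160),(476,155),(506,150)): print("plate",inv(cast("top",(185+q[0]/3.8,140+q[1]/3.8),.048)))
    # nose front top
    for q in((418,136),(432,207)): print("nose",inv(cast("top",(185+q[0]/3.8,140+q[1]/3.8),.026)))
    for y in(-175,-100,0,39): print(y,W(p,(-29,y,57)).round(4))
    np.save("p.npy",p)
E
python3 fit.py
```

```text
[ 0.58585465 -0.07230946  0.24984706] 14.315182091438901
top (-87.6, -175, 84) [-1.5 -0.2]
top (-87.6, 60, 84) [-1.  -2.5]
top (60, 290, 130) [-3.5 -4.2]
top (60, 200, 130) [-3.2 -2. ]
top (-60, 200, 130) [-7.6 -1.4]
top (-60, 290, 130) [ 1.2 -4.2]
scene (-87.6, -175, 84) [1.4 3.9]
scene (-87.6, 60, 84) [2.9 1.5]
scene (-60, 200, 130) [0.3 7. ]
scene (-60, 290, 130) [3.6 1.7]
scene (60, 200, 130) [2. 2.]
scene (60, 290, 130) [0.8 0.4]
fin [  21.2 -118. ]
fin [ -30.4 -119.4]
fin scene [  24.7 -115.7] [ -20.7 -114.3]
yel [19.1 82.2]
yel [17.5 72.1]
yel [-38.  73.]
plate [-0.4 12.9]
plate [-1.2 -7. ]
plate [ -2.2 -28.4]
nose [24.8 27. ]
nose [-27.2  28.9]
-175 [ 0.601 -0.249  0.057]
-100 [ 0.5825 -0.1764  0.057 ]
0 [ 0.5578 -0.0795  0.057 ]
39 [ 0.5481 -0.0417  0.057 ]
```

The crop shows the blue rack with three plates and the orange fin, the red bar on the robot's side and the yellow gate. The chute fit has residuals of about 3 mm, and the fin, plate and nose readings agree on rack y ≈ -7 mm, so the fin's rear face is at about y -118. Next I'll raise the arm and work out the approach.

```bash
python3 - <<'E'
from fit import *
p=np.load("p.npy");e=arm.read_state()["ee_pos"]
for y in(-140,-129,28):
    w=W(p,(-36,y,0));print(y,w.round(4),((w-e)*100).round(2))
E
python3 -m jog '[0,0,4,0,68, 0,0,8,0,68, 2,2,9,0.1,68, 5,5,9,0.22,68, 8,8,9,0.34,68, 11,11,9,0.46,68, 14,14,9,0.58,68, 17,17,9,0.7,68, 20,20,9,0.82,68, 23,23,9,0.94,68]'
```

```text
-140 [ 0.5856 -0.2169  0.    ] [ 35.58  36.4  -19.72]
-129 [ 0.5829 -0.2062  0.    ] [ 35.31  37.47 -19.72]
28 [ 0.544  -0.0541  0.    ] [ 31.43  52.68 -19.72]
clock: 0.93
ee_pos: [0.4571, -0.3532, 0.2877]
eef_rot: [-180.0, 0.0, 75.8]
force: [0.7, -1.4, -0.0]
width: 0.0578
```

```bash
python3 -m jog '[2.5,2.7,0,0.12,68, 5,5.4,0,0.24,68, 7.5,8.1,0,0.36,68, 10,10.8,0,0.48,68, 12.5,13.4,-3,0.503,68, 12.5,13.4,-6,0.503,68, 12.5,13.4,-9,0.503,68, 12.5,13.4,-12,0.503,68, 12.5,13.4,-14,0.503,68, 12.5,13.4,-14,0.503,68]'
python3 - <<'E'
from fit import *
p=np.load("p.npy");s=arm.read_state();print(s["ee_pos"],s["eef_rot"],s["joint_positions"].round(1),np.degrees(p[2])+90)
for n,r in(("top",(270,130,400,230)),("scene",(170,120,310,240))):
    im=arm.read_camera(n);cv2.imwrite(f"pics/{n}1.png",im);x0,y0,x1,y1=r
    cv2.imwrite(f"pics/{n}1c.png",cv2.resize(im[y0:y1,x0:x1],None,fx=4.8,fy=4.8,interpolation=cv2.INTER_CUBIC))
E
```

```text
clock: 1.77
ee_pos: [0.5788, -0.2203, 0.1433]
eef_rot: [-179.7, -0.2, 104.3]
force: [0.3, 0.2, -0.8]
width: 0.0581
[ 0.57884614 -0.22028624  0.14334334] [-179.68533944   -0.20528015  104.28382912] [ 32.2  34.7 -25.1  94.2  17.   55.3  15.4] 104.3151820914389
```

View pics/top1c.png

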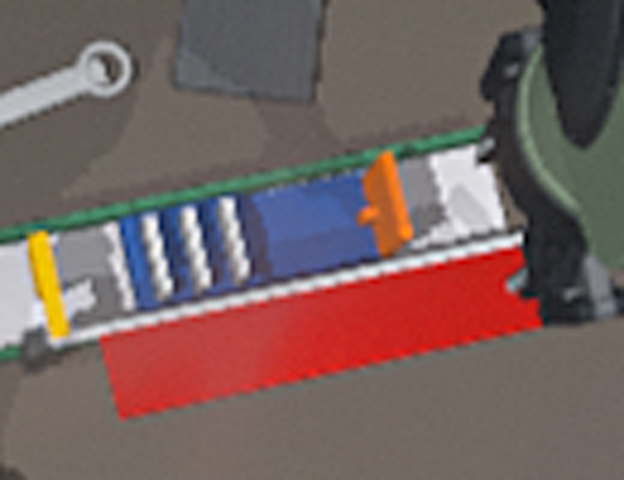

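View pics/scene1c.png

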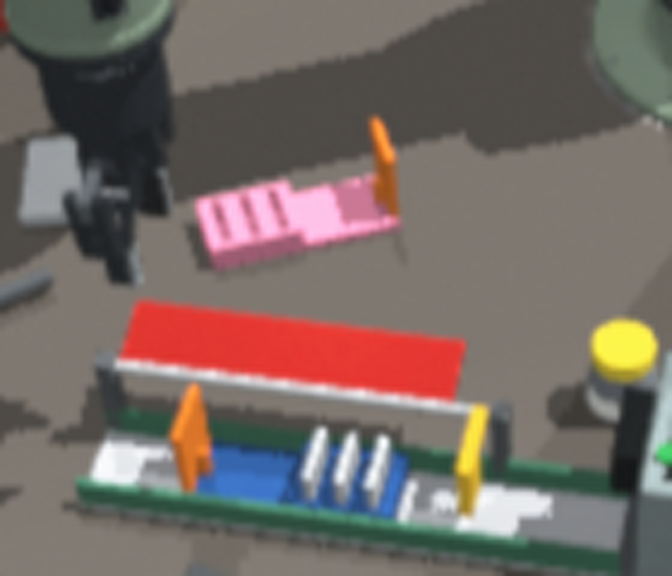

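Run:
```python
from fit import *
s=arm.read_state();e=s["ee_pos"];a=np.radians(14.3)
ux=np.array([np.cos(a),np.sin(a),0])
for n,(x0,y0) in(("top",(270,130)),("scene",(170,120))):
    P=[e+ux*d+[0,0,.005] for d in(.029,.0435,-.029,-.0435)]
    print(n,((proj(n,P)-[x0,y0])*4.8).round(0).tolist())
p=np.load("p.npy");d=e[:2]-p[:2];print(np.array([np.cos(a)*d[0]+np.sin(a)*d[1],-np.sin(a)*d[0]+np.cos(a)*d[1]])*1e3)
```

```text
top [[479.0, 169.0], [472.0, 141.0], [508.0, 279.0], [515.0, 306.0]]
scene [[132.0, 312.0], [126.0, 328.0], [158.0, 250.0], [164.0, 235.0]]
[ -41.25450445 -142.74405019]
```

Run:
```python
from fit import *
s=arm.read_state();e=s["ee_pos"];print(s["clock"],e,s["width"]);a=np.radians(14.3)
ux=np.array([np.cos(a),np.sin(a),0])
out=[]
for n,(x0,y0,w,h) in(("top",(355,120,50,75)),("scene",(170,115,50,75))):
    im=arm.read_camera(n);cv2.imwrite(f"pics/{n}2.png",im)
    c=cv2.resize(im[y0:y0+h,x0:x0+w],None,fx=8,fy=8,interpolation=cv2.INTER_CUBIC)
    for dz,col in((0,(0,0,255)),(.02,(255,0,255)),(.04,(255,255,0))):
        for d in(.036,-.036):
            q=((proj(n,e+ux*d+[0,0,dz])[0]-[x0,y0]+.5)*8).astype(int);cv2.circle(c,q.tolist(),4,col,-1)
    out.append(c)
cv2.imwrite("pics/z2.png",np.hstack(out))
print(arm.read_state()["ee_pos"])
```

```text
1.8667 [ 0.58113602 -0.22082051  0.1478777 ] 0.058276221368783035
[ 0.58199539 -0.22115738  0.1493236 ]
```

View pics/z2.png

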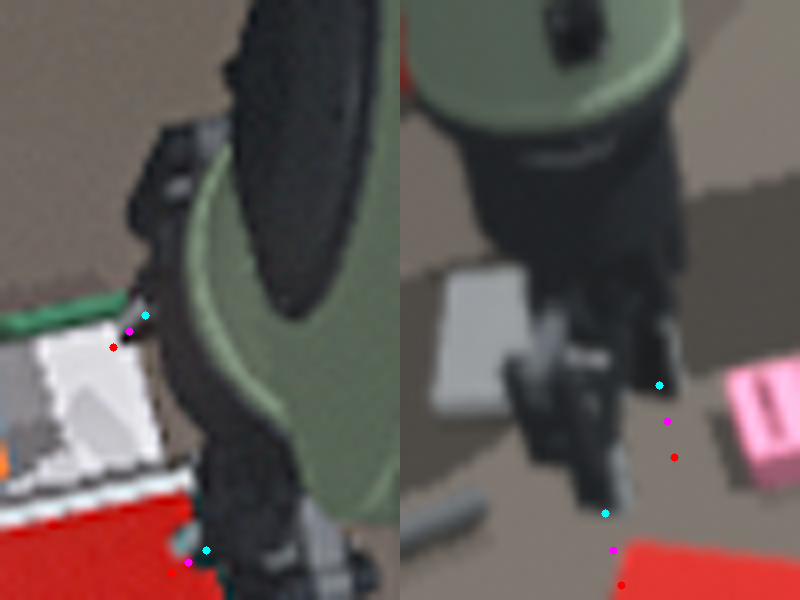

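The visible tips (scene crop about (605,510) and (665,390)) lie some 35–40 mm above the nominal TCP points. I'll descend cautiously and find contact by force.

```bash
python3 -m jog '[0.2,0,-1,0,68, 0.2,0,-2,0,68, 0.2,0,-3,0,68, 0.2,0,-4,0,68, 0.2,0,-4.8,0,68, 0.2,0,-4.8,0,68, 0.2,0,-4.8,0,68]'
cat > look.py <<'E'
import sys
from fit import *
def main(tag,R=(("top",(300,130,100,90)),("scene",(170,130,100,90))),f=4):
    s=arm.read_state();e=s["ee_pos"];p=np.load("p.npy");a=p[2]
    d=e[:2]-p[:2];print("clock",s["clock"],"ee",e.round(4),"rot",s["eef_rot"].round(2),"chute xy",(np.array([np.cos(a)*d[0]+np.sin(a)*d[1],-np.sin(a)*d[0]+np.cos(a)*d[1]])*1e3).round(1),"F",s["force"].round(2),"w",s["width"])
    out=[]
    for n,(x0,y0,w,h) in R:
        im=arm.read_camera(n);cv2.imwrite(f"pics/{n}{tag}.png",im)
        out.append(cv2.resize(im[y0:y0+h,x0:x0+w],None,fx=f,fy=f,interpolation=cv2.INTER_CUBIC))
    cv2.imwrite(f"pics/z{tag}.png",np.hstack(out))
if __name__=="__main__": main(sys.argv[1])
E
python3 look.py 3
```

```text
clock: 2.55
ee_pos: [0.583, -0.2207, 0.0992]
eef_rot: [-180.0, -0.0, 104.3]
force: [0.0, -0.4, 0.4]
width: 0.0577
clock 2.55 ee [ 0.583  -0.2207  0.0992] rot [-1.7996e+02 -4.0000e-02  1.0427e+02] chute xy [ -39.5 -143.1] F [ 0.01 -0.37  0.43] w 0.057659031881374966
```

View pics/z3.png

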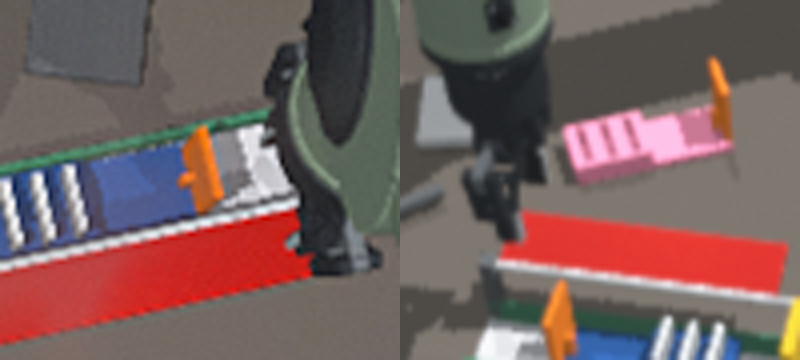

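```bash
python3 -m jog '[0.3,0.1,0,0,68, 0.3,0.1,-0.5,0,68, 0.3,0.1,-1,0,68, 0.3,0.1,-1.5,0,68, 0.3,0.1,-1.5,0,68, 0.3,0.1,-1.5,0,68]'; python3 -m jog '[0,0,-0.5,0,68, 0,0,-1,0,68, 0,0,-1,0,68, 0,0,-1,0,68]'; python3 look.py 4
```

```text
clock: 3.15
ee_pos: [0.5859, -0.2198, 0.0842]
eef_rot: [-180.0, -0.0, 104.3]
force: [0.1, 1.0, 0.3]
width: 0.058
clock: 3.48
ee_pos: [0.586, -0.2199, 0.0743]
eef_rot: [-180.0, -0.0, 104.3]
force: [-0.9, 0.1, 0.6]
width: 0.058
clock 3.4833 ee [ 0.586  -0.2199  0.0743] rot [-1.7997e+02 -2.0000e-02  1.0427e+02] chute xy [ -36.3 -143. ] F [-0.9   0.08  0.61] w 0.05804939770918741
```

View pics/z4.png

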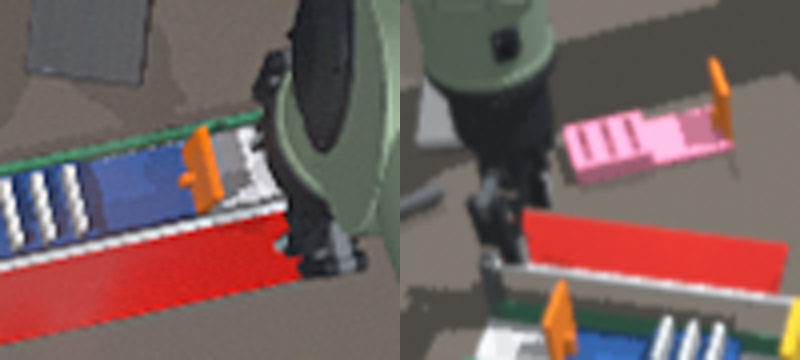

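Run:
```python
from fit import *
im=cv2.imread("pics/scene4.png");x0,y0,w,h=175,150,60,60
cv2.imwrite("pics/a.png",cv2.resize(im[y0:y0+h,x0:x0+w],None,fx=10,fy=10,interpolation=cv2.INTER_CUBIC))
p=np.load("p.npy")
for z in(70,80,90,100,110,120): print(z,[((proj("scene",W(p,(x,-143,z)))[0]-[x0,y0]+.5)*10).round().tolist() for x in(0,-72)])
```

```text
70 [[258.0, 558.0], [321.0, 398.0]]
80 [[253.0, 538.0], [317.0, 378.0]]
90 [[249.0, 517.0], [312.0, 357.0]]
100 [[244.0, 497.0], [308.0, 336.0]]
110 [[239.0, 476.0], [304.0, 315.0]]
120 [[235.0, 455.0], [300.0, 294.0]]
```

View pics/a.png

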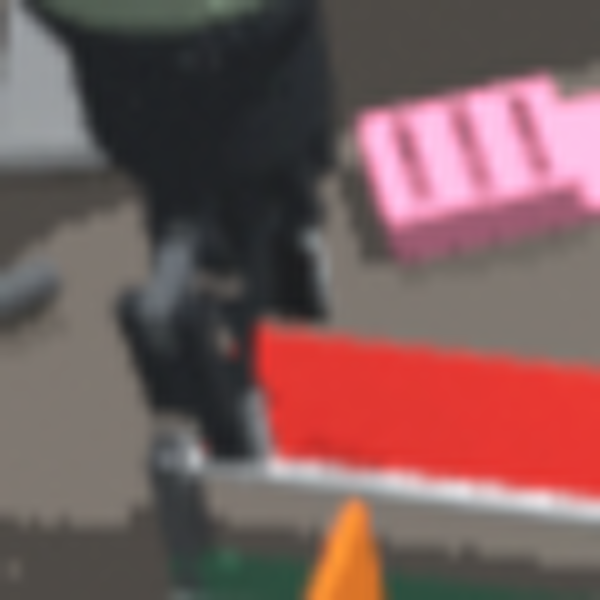

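```bash
python3 -m jog '[0,0,-0.5,0,68, 0,0,-1,0,68, 0,0,-1,0,68, 0,0,-1,0,68]'; python3 -m jog '[0,0,-0.5,0,68, 0,0,-1,0,68, 0,0,-1,0,68, 0,0,-1,0,68]'; python3 look.py 5
```

```text
clock: 3.92
ee_pos: [0.5859, -0.2198, 0.0642]
eef_rot: [-180.0, -0.0, 104.3]
force: [0.4, -0.4, -0.2]
width: 0.058
clock: 4.25
ee_pos: [0.586, -0.2198, 0.0543]
eef_rot: [-180.0, -0.0, 104.3]
force: [0.8, 0.0, 1.2]
width: 0.058
clock 4.25 ee [ 0.586  -0.2198  0.0543] rot [-1.7997e+02 -2.0000e-02  1.0427e+02] chute xy [ -36.4 -142.9] F [0.82 0.02 1.23] w 0.05799338039481555
```

View pics/z5.png

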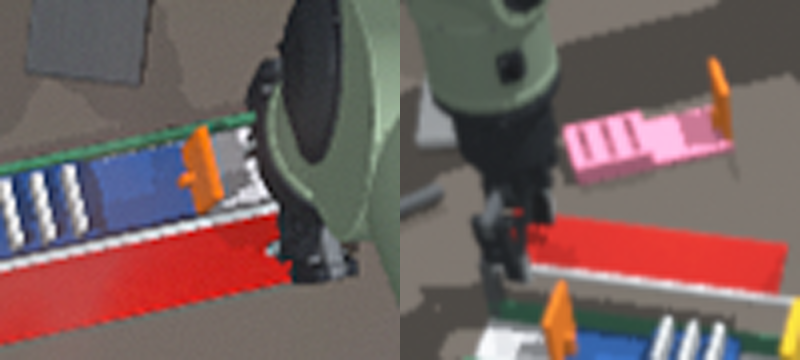

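```bash
python3 -m jog '[0,0,-0.4,0,68, 0,0,-0.8,0,68, 0,0,-0.8,0,68, 0,0,-0.8,0,68]'; python3 -m jog '[0,0,-0.4,0,68, 0,0,-0.8,0,68, 0,0,-0.8,0,68, 0,0,-0.8,0,68]'; python3 look.py 6
```

```text
clock: 4.68
ee_pos: [0.586, -0.2198, 0.0463]
eef_rot: [-180.0, -0.0, 104.3]
force: [0.4, -0.2, -0.6]
width: 0.0584
clock: 5.02
ee_pos: [0.5862, -0.22, 0.0385]
eef_rot: [-180.0, -0.0, 104.3]
force: [-0.4, -0.6, 2.8]
width: 0.0583
clock 5.0167 ee [ 0.5862 -0.22    0.0385] rot [-179.99   -0.    104.26] chute xy [ -36.2 -143.2] F [-0.42 -0.62  2.79] w 0.058265647866517147
```

View pics/z6.png

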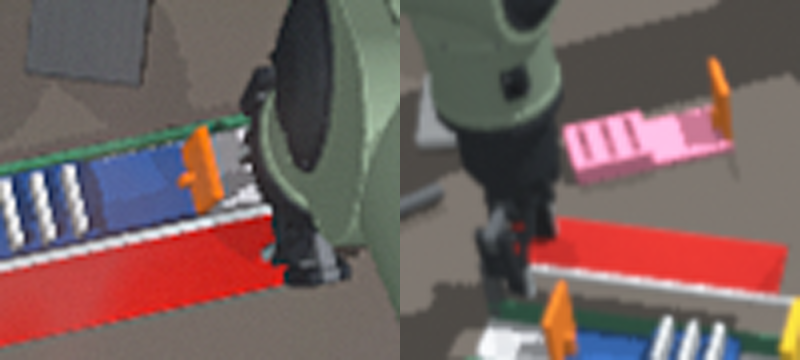

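Contact is at TCP z ≈ 0.039 (2.8 N upward), so the tips sit about 42 mm above the reported TCP, as the pictures showed. Pressing to a gate angle of 0.75 rad therefore means TCP z ≈ 0.014–0.016. I'll go down in stages.

```bash
python3 -m jog '[0,0,-0.4,0,68, 0,0,-0.8,0,68, 0,0,-0.8,0,68, 0,0,-0.8,0,68]'; python3 -m jog '[0,0,-0.4,0,68, 0,0,-0.8,0,68, 0,0,-0.8,0,68, 0,0,-0.8,0,68]'; python3 -m jog '[0,0,-0.4,0,68, 0,0,-0.5,0,68, 0,0,-0.5,0,68, 0,0,-0.5,0,68]'; python3 look.py 7
```

```text
clock: 5.45
ee_pos: [0.586, -0.22, 0.0303]
eef_rot: [-180.0, -0.0, 104.3]
force: [-1.8, -2.0, 2.5]
width: 0.0579
clock: 5.78
ee_pos: [0.5863, -0.2199, 0.0228]
eef_rot: [180.0, -0.0, 104.3]
force: [-0.5, -1.3, 3.9]
width: 0.0582
clock: 6.12
ee_pos: [0.5862, -0.2198, 0.0179]
eef_rot: [-180.0, -0.0, 104.3]
force: [-0.4, -0.5, 4.2]
width: 0.058
clock 6.1167 ee [ 0.5862 -0.2198  0.0179] rot [-180.     -0.    104.27] chute xy [ -36.1 -143. ] F [-0.44 -0.53  4.18] w 0.05802361582659045
```

View pics/z7.png

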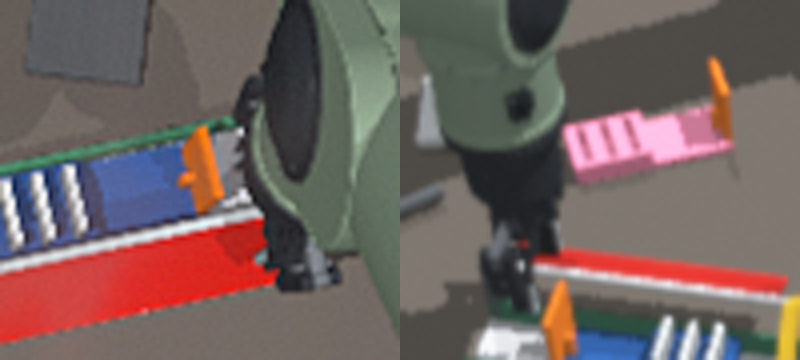

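```bash
cat > gate.py <<'E'
import sys
from fit import *
p=np.load("p.npy")
def planey(n,px,y):
    A=cast(n,px,0.);B=cast(n,px,.2);k,s=np.cos(p[2]),np.sin(p[2])
    def loc(g): d=g[:2]-p[:2];return np.array([k*d[0]+s*d[1],-s*d[0]+k*d[1],g[2]])*1e3
    a,b=loc(A),loc(B);t=(y-a[1])/(b[1]-a[1]) ;return a+(b-a)*t
def run(im,box=(185,165,285,225)):
    # outer edge of bar: top boundary of red in scene; plus yellow blade top
    m=mask(im,(0,150,90),(6,255,255),box);cs,_=cv2.findContours(m,0,cv2.CHAIN_APPROX_NONE);c=max(cs,key=cv2.contourArea)[:,0]
    xs=np.arange(c[:,0].min()+3,c[:,0].max()-4);top=np.array([c[c[:,0]==x,1].min() for x in xs])
    l=np.polyfit(xs,top,1,w=None);l=np.polyfit(xs[abs(top-np.polyval(l,xs))<1.5],top[abs(top-np.polyval(l,xs))<1.5],1)
    # each edge px: ray meets cylinder radius r about the shaft (x=-38,z=68)
    r=np.hypot(52,3.2);off=np.arctan2(3.2,52);th=[]
    for x in xs[::8]:
        A=cast("scene",(x,np.polyval(l,x)-.5),0.);B=cast("scene",(x,np.polyval(l,x)-.5),.2);k,s=np.cos(p[2]),np.sin(p[2])
        f=lambda g:np.array([k*(g-[p[0],p[1],0])[0]+s*(g-[p[0],p[1],0])[1]+.038,g[2]-.068])*1e3
        a,b=f(A),f(B);d=b-a;q=np.roots([d@d,2*a@d,a@a-r*r])
        th.append([.25-(np.arctan2((a+d*t)[1],-(a+d*t)[0])-off) for t in q])
    print("edge line",l.round(3),"gate angle candidates",np.real(np.array(th)).round(2).tolist())
run(cv2.imread(sys.argv[1]))
E
python3 gate.py pics/scene0.png; python3 gate.py pics/scene5.png; python3 gate.py pics/scene7.png
python3 - <<'E'
import cv2
im=cv2.imread("pics/scene7.png");cv2.imwrite("pics/b.png",cv2.resize(im[170:250,185:305],None,fx=6.5,fy=6.5,interpolation=cv2.INTER_CUBIC))
E
```

```text
edge line [1.22000e-01 1.58412e+02] gate angle candidates [[-0.87, 0.02], [-0.87, 0.02], [-0.87, 0.02], [-0.87, 0.02], [-0.87, 0.02], [-0.87, 0.02], [-0.87, 0.02], [-0.87, 0.02]]
edge line [1.29000e-01 1.57003e+02] gate angle candidates [[-0.86, 0.01], [-0.86, 0.02], [-0.87, 0.02], [-0.88, 0.03], [-0.89, 0.04], [-0.89, 0.04], [-0.9, 0.05], [-0.91, 0.06]]
edge line [1.2500e-01 1.6595e+02] gate angle candidates [[-1.58, 0.77], [-1.58, 0.77], [-1.58, 0.77], [-1.58, 0.77], [-1.58, 0.77], [-1.58, 0.77], [-1.58, 0.77]]
```

View pics/b.png

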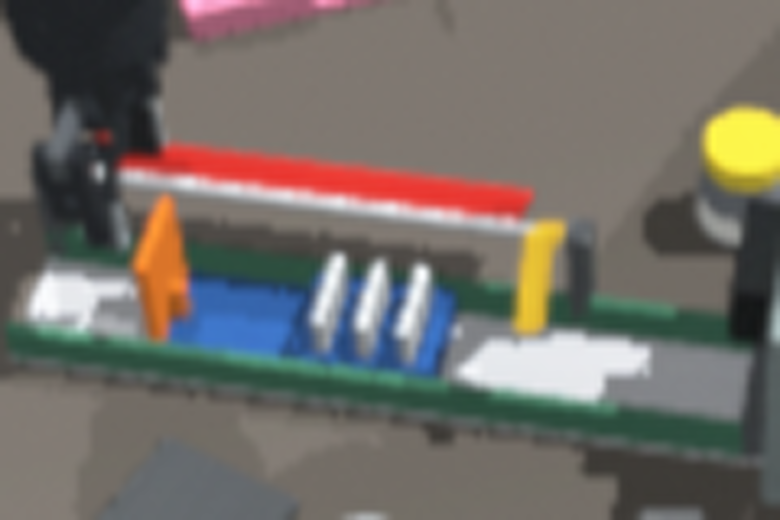

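Gate reads 0.77 rad (with 0.02 measured when shut), and the rack is still at its starting place. Now I'll push along chute +y, world (-0.247, 0.969).

```bash
python3 -m jog '[-0.07,0.29,0,0,68, -0.15,0.58,0,0,68, -0.22,0.87,0,0,68, -0.3,1.16,0,0,68, -0.37,1.45,0,0,68, -0.44,1.74,0,0,68, -0.52,2.03,0,0,68, -0.59,2.33,0,0,68, -0.67,2.62,0,0,68, -0.74,2.91,0,0,68]'; python3 look.py 8; python3 gate.py pics/scene8.png
```

```text
clock: 7.05
ee_pos: [0.5786, -0.1913, 0.0177]
eef_rot: [-180.0, 0.0, 104.2]
force: [-0.0, -7.4, 2.0]
width: 0.0582
clock 7.05 ee [ 0.5786 -0.1913  0.0177] rot [-1.7998e+02  5.0000e-02  1.0423e+02] chute xy [ -36.5 -113.5] F [-0.03 -7.43  2.04] w 0.05822383031910177
edge line [1.2500e-01 1.6612e+02] gate angle candidates [[-1.58, 0.77], [-1.58, 0.77], [-1.58, 0.77], [-1.58, 0.77], [-1.58, 0.77], [-1.58, 0.77]]
```

View pics/z8.png

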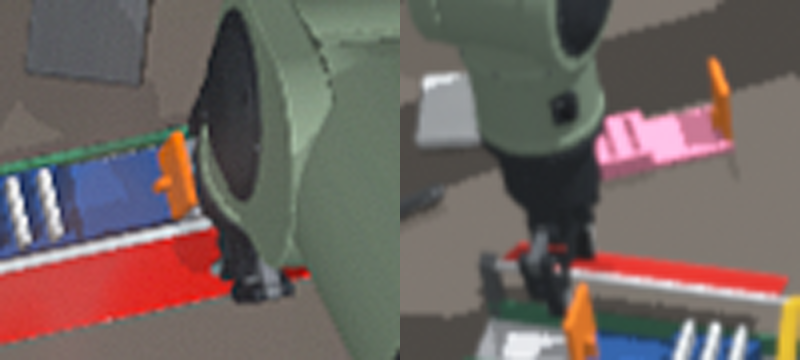

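```bash
cat > rack.py <<'E'
import sys
from gate import *
def loc(g): k,s=np.cos(p[2]),np.sin(p[2]);d=g[:2]-p[:2];return (np.array([k*d[0]+s*d[1],-s*d[0]+k*d[1]])*1e3).round(1)
tag=sys.argv[2]
im=cv2.imread(f"pics/top{tag}.png");m=mask(im,(7,150,110),(18,255,255),(230,140,370,235));cs,_=cv2.findContours(m,0,cv2.CHAIN_APPROX_NONE)
c=max(cs,key=cv2.contourArea)[:,0]
L=np.array([loc(cast("top",q,.074)) for q in c]);print("top fin (z74) y min/max",L[:,1].min(),L[:,1].max(),"x",L[:,0].min(),L[:,0].max())
im=cv2.imread(f"pics/scene{tag}.png");m=mask(im,(7,150,110),(18,255,255),(190,190,300,260));cs,_=cv2.findContours(m,0,cv2.CHAIN_APPROX_NONE)
if cs:
    c=max(cs,key=cv2.contourArea)[:,0];q=c[c[:,1].argmin()];print("scene fin apex",q,loc(cast("scene",q,.074)))
E
python3 rack.py pics/scene0.png 0;python3 rack.py pics/scene8.png 8
```

```text
edge line [1.22000e-01 1.58412e+02] gate angle candidates [[-0.87, 0.02], [-0.87, 0.02], [-0.87, 0.02], [-0.87, 0.02], [-0.87, 0.02], [-0.87, 0.02], [-0.87, 0.02], [-0.87, 0.02]]
top fin (z74) y min/max -119.7 -94.7 x -33.5 21.2
scene fin apex [210 200] [ -24.1 -116.8]
edge line [1.2500e-01 1.6612e+02] gate angle candidates [[-1.58, 0.77], [-1.58, 0.77], [-1.58, 0.77], [-1.58, 0.77], [-1.58, 0.77], [-1.58, 0.77]]
top fin (z74) y min/max -103.0 -78.7 x -32.7 22.0
scene fin apex [215 201] [-22.6 -99.4]
```

```bash
python3 -m jog '[-0.07,0.29,0,0,68, -0.15,0.58,0,0,68, -0.22,0.87,0,0,68, -0.3,1.16,0,0,68, -0.37,1.45,0,0,68, -0.44,1.74,0,0,68, -0.52,2.03,0,0,68, -0.59,2.33,0,0,68, -0.67,2.62,0,0,68, -0.74,2.91,0,0,68]'; python3 look.py 9; python3 rack.py pics/scene9.png 9; cp pics/z9.png pics/zz9.png
```

```text
clock: 7.98
ee_pos: [0.5712, -0.1622, 0.0177]
eef_rot: [-180.0, 0.0, 104.2]
force: [-0.0, -6.5, 2.0]
width: 0.058
clock 7.9833 ee [ 0.5712 -0.1622  0.0177] rot [-1.7999e+02  4.0000e-02  1.0423e+02] chute xy [-36.4 -83.4] F [-0.02 -6.46  1.99] w 0.058042318374388044
edge line [1.19000e-01 1.67606e+02] gate angle candidates [[-1.59, 0.78], [-1.59, 0.78], [-1.58, 0.77], [-1.58, 0.77], [-1.58, 0.77]]
top fin (z74) y min/max -73.6 -49.4 x -32.2 22.4
scene fin apex [224 202] [-23.2 -69.3]
```

View pics/z9.png

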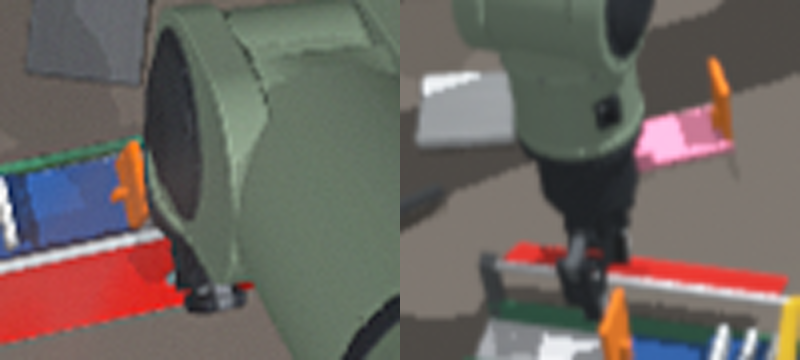

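```bash
python3 -m jog '[-0.07,0.29,0,0,68, -0.15,0.58,0,0,68, -0.22,0.87,0,0,68, -0.3,1.16,0,0,68, -0.37,1.45,0,0,68, -0.44,1.74,0,0,68, -0.52,2.03,0,0,68, -0.59,2.33,0,0,68, -0.67,2.62,0,0,68, -0.74,2.91,0,0,68]';python3 -m jog '[-0.07,0.29,0,0,68, -0.15,0.58,0,0,68, -0.22,0.87,0,0,68, -0.3,1.16,0,0,68, -0.37,1.45,0,0,68, -0.44,1.74,0,0,68, -0.52,2.03,0,0,68, -0.59,2.33,0,0,68, -0.67,2.62,0,0,68, -0.74,2.91,0,0,68]'
python3 - <<'E'
import look;look.main("10",(("top",(240,130,100,100)),("scene",(215,140,100,100))))
E
python3 rack.py pics/scene10.png 10
```

```text
clock: 8.92
ee_pos: [0.5638, -0.133, 0.0177]
eef_rot: [-180.0, 0.0, 104.2]
force: [-0.4, -6.6, 2.0]
width: 0.0583
clock: 9.75
ee_pos: [0.5564, -0.1039, 0.0177]
eef_rot: [-180.0, 0.0, 104.2]
force: [-0.6, -7.1, 3.0]
width: 0.0579
clock 9.75 ee [ 0.5564 -0.1039  0.0177] rot [-1.7998e+02  4.0000e-02  1.0423e+02] chute xy [-36.4 -23.4] F [-0.64 -7.06  3.01] w 0.05785272733745622
edge line [1.35000e-01 1.63658e+02] gate angle candidates [[-1.56, 0.75], [-1.56, 0.75], [-1.57, 0.76], [-1.58, 0.77]]
top fin (z74) y min/max -1.0 7.1 x -12.4 -0.2
scene fin apex [242 204] [-24.4  -9.4]
```

View pics/z10.png

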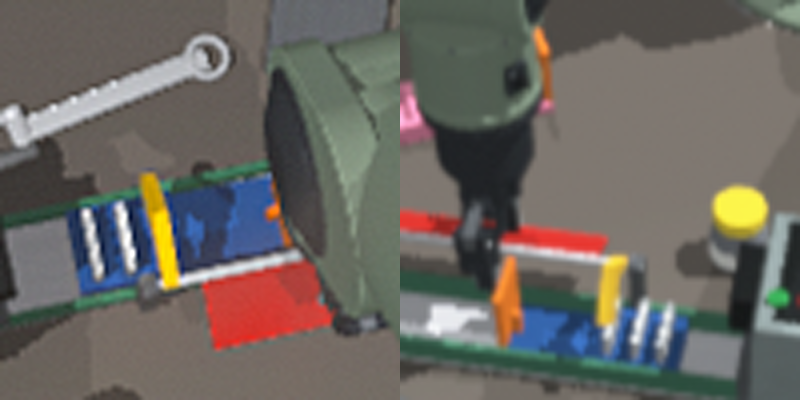

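```bash
python3 -m jog '[-0.07,0.29,0,0,68, -0.15,0.58,0,0,68, -0.22,0.87,0,0,68, -0.3,1.16,0,0,68, -0.37,1.45,0,0,68, -0.44,1.74,0,0,68, -0.52,2.03,0,0,68, -0.59,2.33,0,0,68, -0.67,2.62,0,0,68, -0.74,2.91,0,0,68]';python3 -m jog '[-0.05,0.2,0,0,68, -0.1,0.39,0,0,68, -0.15,0.58,0,0,68, -0.2,0.78,0,0,68, -0.25,0.97,0,0,68, -0.25,0.97,0,0,68]'
python3 - <<'E'
import look;look.main("11",(("top",(230,130,100,100)),("scene",(215,140,100,100))))
E
python3 rack.py pics/scene11.png 11
```

```text
clock: 10.68
ee_pos: [0.549, -0.0748, 0.0177]
eef_rot: [-180.0, 0.0, 104.2]
force: [-0.4, -5.7, 2.6]
width: 0.0581
clock: 11.18
ee_pos: [0.5464, -0.0647, 0.0176]
eef_rot: [-180.0, 0.0, 104.3]
force: [0.2, -4.5, 3.6]
width: 0.0581
clock 11.1833 ee [ 0.5464 -0.0647  0.0176] rot [-1.7997e+02  1.0000e-02  1.0426e+02] chute xy [-36.4  17.1] F [ 0.24 -4.47  3.57] w 0.058056042199338874
edge line [1.34000e-01 1.63896e+02] gate angle candidates [[-1.56, 0.75], [-1.56, 0.75], [-1.57, 0.76], [-1.57, 0.76], [-1.58, 0.77]]Traceback (most recent call last):
  File "rack.py", line 6, in <module>
    c=max(cs,key=cv2.contourArea)[:,0]
      ~~~^^^^^^^^^^^^^^^^^^^^^^^^
ValueError: max() iterable argument is empty
```

View pics/z11.png

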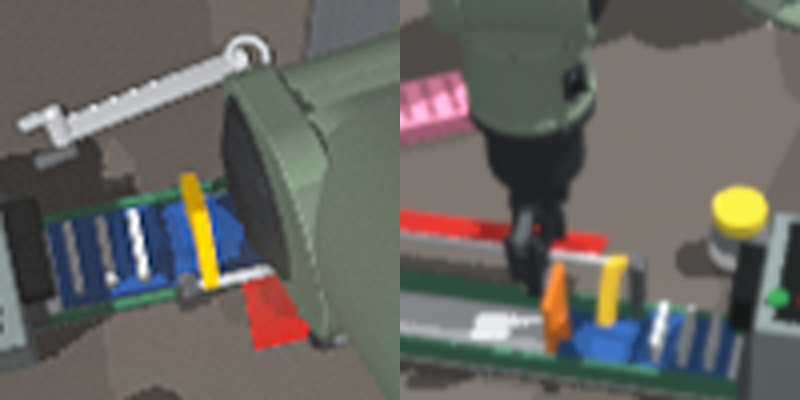

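```bash
python3 -m jog '[-0.04,0.15,0,0,68, -0.08,0.29,0,0,68, -0.11,0.44,0,0,68, -0.15,0.58,0,0,68, -0.17,0.68,0,0,68]';python3 -m jog '[-0.02,0.1,0,0,68, -0.05,0.2,0,0,68]'
```

```text
clock: 11.7
ee_pos: [0.5448, -0.0583, 0.0177]
eef_rot: [-180.0, 0.0, 104.2]
force: [-0.2, -7.0, 3.8]
width: 0.0582
clock: 11.87
ee_pos: [0.5444, -0.0564, 0.0177]
eef_rot: [-180.0, 0.0, 104.2]
force: [0.4, -7.7, 3.3]
width: 0.0585
```

```bash
python3 -m jog '[-0.03,0.1,0,0,68]';python3 -m jog '[-0.02,0.1,0,0,68]'
python3 - <<'E'
import look;look.main("12",(("top",(225,130,100,100)),("scene",(215,140,100,100))))
E
```

```text
clock: 11.95
ee_pos: [0.5441, -0.0554, 0.0177]
eef_rot: [-180.0, 0.0, 104.2]
force: [-0.2, -8.6, 2.9]
width: 0.0582
clock: 12.03
ee_pos: [0.5441, -0.0551, 0.0178]
eef_rot: [-180.0, 0.1, 104.2]
force: [1.8, -14.5, 4.5]
width: 0.0582
clock 12.0333 ee [ 0.5441 -0.0551  0.0178] rot [-1.7999e+02  8.0000e-02  1.0419e+02] chute xy [-36.2  27. ] F [  1.79 -14.52   4.54] w 0.05815173178735071
```

View pics/z12.png

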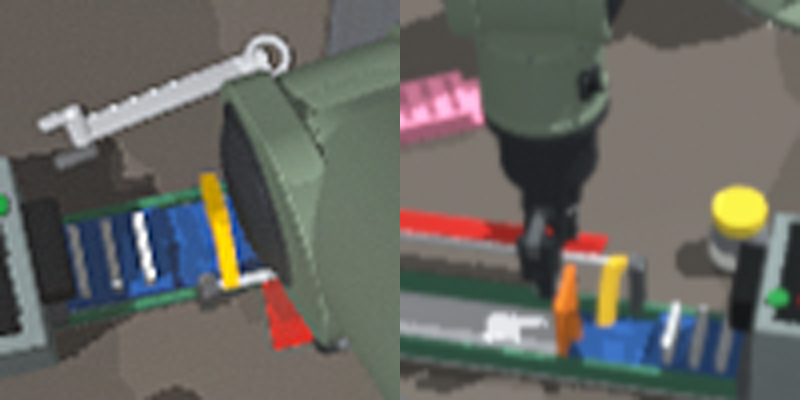

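Push force jumped from 8 to 14.5 N at TCP y 27 mm, where 28 was predicted for home. I'll check by the plates' position before releasing.

```bash
python3 - <<'E'
from fit import *
p=np.load("p.npy")
def loc(g): k,s=np.cos(p[2]),np.sin(p[2]);d=g[:2]-p[:2];return (np.array([k*d[0]+s*d[1],-s*d[0]+k*d[1]])*1e3).round(1)
for q in((144,247),(112,254),(80,261)): print("top plate",loc(cast("top",(225+q[0]/4,130+q[1]/4),.048)))
im=cv2.imread("pics/scene12.png");m=mask(im,(7,150,110),(18,255,255),(240,190,275,240));cs,_=cv2.findContours(m,0,cv2.CHAIN_APPROX_NONE)
c=max(cs,key=cv2.contourArea)[:,0];q=c[c[:,1].argmin()];print("scene fin apex",q,loc(cast("scene",q,.074)))
for q in((672,305),(699,310),(727,314)): print("scene plate top back",loc(cast("scene",(215+(q[0]-400)/4,140+q[1]/4),.048)))
for n,(x,y) in(("top",(225,140)),("scene",(240,190))):
    im=cv2.imread(f"pics/{n}12.png");cv2.imwrite(f"pics/{n}12z.png",cv2.resize(im[y:y+70,x:x+75],None,fx=8,fy=8,interpolation=cv2.INTER_CUBIC))
E
python3 gate.py pics/scene12.png
```

```text
top plate [ -1.6 126.8]
top plate [ -1.6 148.3]
top plate [ -1.6 169.8]
scene fin apex [257 206] [-24.   40.4]
scene plate top back [-16.6 126.7]
scene plate top back [-15.  149.1]
scene plate top back [-14.6 172. ]
edge line [1.32000e-01 1.64314e+02] gate angle candidates [[-1.56, 0.75], [-1.56, 0.75], [-1.57, 0.76], [-1.57, 0.76], [-1.57, 0.76], [-1.58, 0.77]]
```

View pics/scene12z.png

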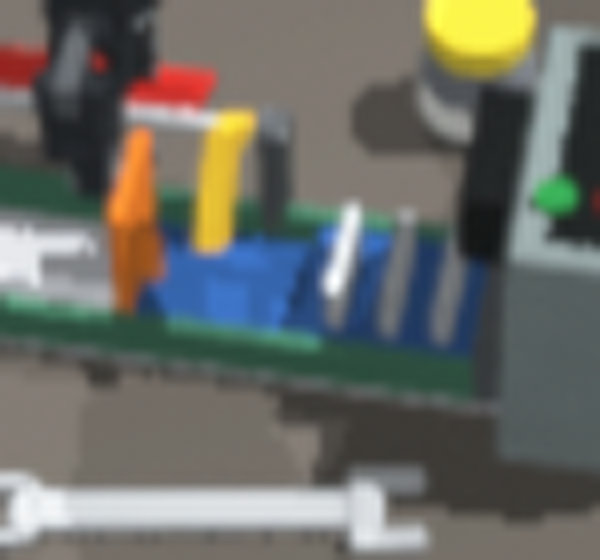

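View pics/top12z.png

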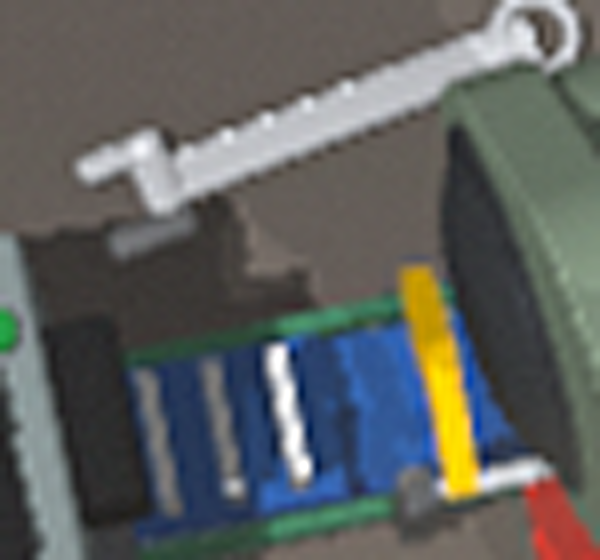

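Plates 0/1/2 read y ≈ 127/149/171 (true home 129/151/173). The gate itself reads about 2 mm low in the same fit, so the rack is home, and no floor shows between nose and stop. I'll hold briefly, back off the fin with the bar still down, then let the bar up slowly.

```bash
python3 -m jog '[0,0,0,0,68, 0,0,0,0,68, 0,0,0,0,68, 0,0,0,0,68]'; python3 -m jog '[0.05,-0.2,0,0,68, 0.1,-0.4,0,0,68, 0.15,-0.6,0,0,68, 0.2,-0.8,0,0,68, 0.2,-0.8,0,0,68]'; python3 -m jog '[0,0,0.4,0,68, 0,0,0.8,0,68, 0,0,1.2,0,68, 0,0,1.6,0,68, 0,0,2,0,68, 0,0,2.4,0,68, 0,0,2.8,0,68, 0,0,3.2,0,68, 0,0,4.2,0,68, 0,0,5.4,0,68]'
python3 - <<'E'
import look;look.main("13",(("top",(225,130,100,100)),("scene",(215,140,100,100))))
E
```

```text
clock: 12.47
ee_pos: [0.5441, -0.0552, 0.0178]
eef_rot: [-180.0, 0.1, 104.2]
force: [1.7, -10.9, 3.6]
width: 0.0581
clock: 12.88
ee_pos: [0.546, -0.062, 0.0176]
eef_rot: [-180.0, -0.0, 104.3]
force: [-3.1, 1.6, 3.0]
width: 0.0582
clock: 13.72
ee_pos: [0.5456, -0.0618, 0.0722]
eef_rot: [-179.9, -0.0, 104.3]
force: [-0.6, 0.3, -0.0]
width: 0.0583
clock 13.7167 ee [ 0.5456 -0.0618  0.0722] rot [-1.7995e+02 -2.0000e-02  1.0427e+02] chute xy [-36.4  20.1] F [-0.59  0.28 -0.04] w 0.05829043681717366
```

View pics/z13.png

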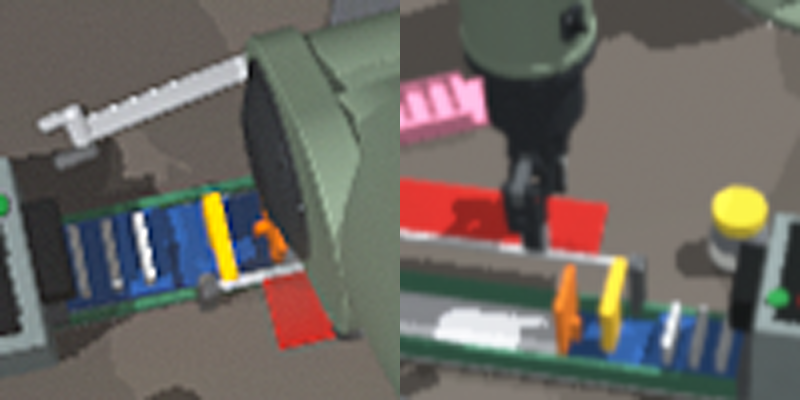

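Gate is shut behind the plates and the fin sits behind the gate. I'll move clear and check once more.

```bash
python3 -m jog '[0,0,2,0,68, 0,0,4,0,68, 0,0,6,0,68, 0,0,9,0,68, 0,0,12,0,68, 0,-2,13,0,68, 0,-5,13,0,68, 0,-8,13,0,68, 0,-11,13,0,68, 0,-14,13,0,68]'; python3 -m jog '[-1,-3,0,0,68, -2,-6,0,0,68, -3,-9,0,0,68, -3,-9,0,0,68, -3,-9,0,0,68, -3,-9,0,0,68]'
python3 - <<'E'
import look;look.main("14",(("top",(220,130,100,100)),("scene",(215,140,100,100))))
E
python3 gate.py pics/scene14.png; python3 rack.py pics/scene14.png 14 | tail -2
```

```text
clock: 14.65
ee_pos: [0.5457, -0.2034, 0.2021]
eef_rot: [180.0, 0.0, 104.3]
force: [0.0, 0.2, -0.3]
width: 0.058
clock: 15.15
ee_pos: [0.5161, -0.2914, 0.2018]
eef_rot: [180.0, -0.0, 104.3]
force: [-0.4, -0.4, 0.5]
width: 0.0581
clock 15.15 ee [ 0.5161 -0.2914  0.2018] rot [ 1.7998e+02 -2.0000e-02  1.0427e+02] chute xy [-121.8 -195. ] F [-0.38 -0.43  0.5 ] w 0.058136354962880006
edge line [1.27000e-01 1.57339e+02] gate angle candidates [[-0.86, 0.01], [-0.87, 0.02], [-0.87, 0.02], [-0.88, 0.03], [-0.88, 0.03], [-0.89, 0.04], [-0.89, 0.05], [-0.9, 0.05]]
top fin (z74) y min/max 37.0 55.0 x -32.6 22.8
scene fin apex [257 206] [-24.   40.4]
```

View pics/z14.png

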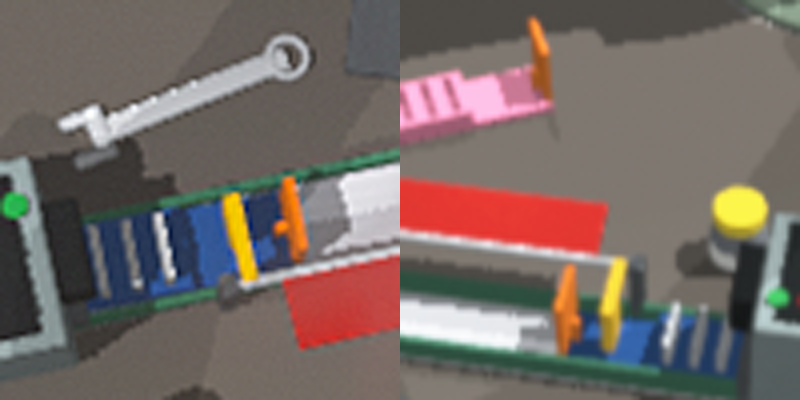

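View pics/top14.png

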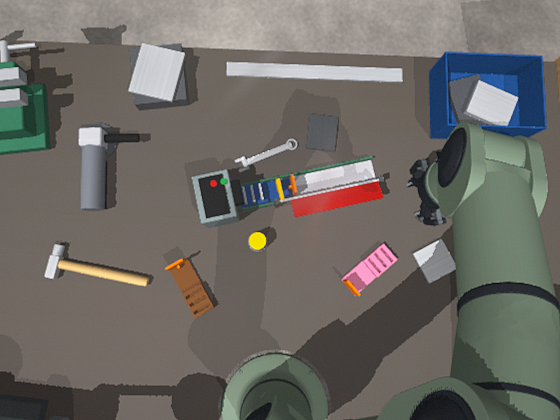

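```bash
python3 -c "
from cell import arm
print(arm.read_state()['joint_velocities'].round(2)); arm.hand_in()"
```

```text
[-0.37  0.    0.08 -0.03  0.03 -0.07  0.19]
the job is handed in; nothing more can be done
```

The rack is home against the end stop, the gate has dropped shut behind the plates, and the job was handed in at about 15.3 s. No verdict was given.

**What I did:** One finger pressed the bar and held the gate at about 0.75–0.78 rad in every check. The other finger pushed the rack by its fin until the push force jumped from about 8 N to 14.5 N. I held there about 0.3 s, backed off the fin, let the bar up slowly and moved clear.

**Last checks:**
- **Rack:** the fin's rear face is at chute y 37–40 mm, where home is 39, so the rack is at about 149–152 mm against 151 for home.
- **Plates:** all three are standing, and read about 127/149/171 mm at the stop against 129/151/173 for home.
- **Gate:** it reads 0.01–0.05 rad. The view of the bar before I pressed it gave 0.02.
- **Other things:** in the final top picture nothing else appears to have moved, though I compared it only by eye. Nothing touches the robot.

**What disagreed:**
- **Tool point:** at this opening the visible fingertips sat about 40 mm above the reported TCP. Contact with the bar confirmed this, so I set the pressing depth by force and by gate angle.
- **Camera fit:** the chute fit from the two camera views left residuals of up to about 8 mm, mostly 2–4 mm. The gate read about 2 mm low in y.

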